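# Slide a clock plate out over the end of the bench ledge

### The job

The brass clock plate lies flat on the wooden ledge. Without ever picking it up or tipping it, push it with the fingertips so that it lies flush along the metal fence and about a third of its length (40 mm) sticks out past the open end of the ledge, the end with the low rubber pad, so that its edge shows and can be taken from below later. Leave the barrel, the jar and the screwdriver where they are.

Things in the scene. Friction and masses are not known exactly. Their poses are not given: they have to be found in the camera images.
- ledge: Fixed wooden bench ledge (riser) 130 mm wide (its x) and 340 mm long (its y). Its origin is the centre of its underside on the bench; its flat top is 45 mm above the bench. Along its far (+x) side runs an aluminium fence 14 mm thick, standing 12 mm above the top; the fence's inner face lies at x = +51 mm in the ledge's frame. The ledge's ends are at y = +170 and -170 mm; either may be the open one.
- stop: Fixed dark wooden block against the closed end of the ledge, 130 mm (x) by 30 mm (y, along the ledge), 59 mm tall, so it stands 14 mm above the ledge's top. Origin: centre of its underside on the bench, 15 mm beyond the end of the ledge. Same yaw as the ledge.
- pad: Fixed low black rubber pad on the bench against the open end of the ledge, 130 mm by 30 mm, 12 mm thick. Origin: centre of its underside on the bench, 15 mm beyond the open end. Same yaw as the ledge.
- plate: Loose flat brass clock plate, 80 mm (its x) by 120 mm (its y) by 5 mm thick, about 0.35 kg, with a 22 mm hole in the middle and four smaller holes. Origin: centre of its underside, which is also the centre of its outline. It starts flat on the ledge, its long side (y) roughly along the ledge's y and within 0.15 rad of it, some 5 to 23 mm clear of the fence and at least 60 mm clear of the stop. Balance: it tips off when more than half is past the end.
- plate_mid (a point): Centre of the underside of the brass plate (the same point as the plate's origin). With the plate flush it lies 40 mm from the fence's inner face.
- barrel: Loose brass mainspring barrel standing on the bench in front of the ledge: flanged drum 48 mm across, 38 mm tall. Origin: centre of its underside. Leave alone.
- jar: Loose small amber jar with a black cap, 40 mm across, 55 mm tall, standing on the bench beyond the ledge's +y end. Origin: centre of its underside. Leave alone.
- driver: Loose screwdriver about 150 mm long, lying on the bench behind the fence, roughly along the ledge. Leave alone.
Not all that is in view belongs to the job. What is meant by the pad is not blue or white, and is the larger of those in its own colour.

How it is judged:
By the outcome, as a careful person would: the job done as asked, in the order asked, and still so for the second after the job is handed in, with the robot touching nothing.
It also fails if it takes over 50 s, if anything falls off the work surface, if the arm or the gripper's body presses on something with over 40 N, if the wrist force passes 120 N, or if a joint passes its speed limit or range.

### The arm

A 7-joint arm with a two-finger parallel gripper is mounted at the origin on the work surface. World frame = base frame: x ahead of the robot, y to its left, z up, the work surface at z = 0. Lengths are in m, angles in rad, forces in N, time in s.
With the tool pointing down it reaches from about 0.425 to 0.825 m from the base axis. Payload 3.6 kg.
Tool frame: the origin (TCP) lies where the fingers leave the gripper's body, on its centre line; the fingertips stand 73 mm ahead of it and the grasp point (between the pads) lies 54 mm ahead of it; x points along the fingers, y is the direction in which the jaws open and shut, and the axes are right-handed (so a half turn about x gives the same grasp; the last joint's range is limited). The gripper opens to 85 mm and grips with 20 to 120 N. Pads are 22 mm wide; open, the fingers measure 114 mm over their backs; the gripper's body (76 mm by 85 mm) begins 54 mm behind the grasp point. The pads swing forward as they close: fully open they stand 13 mm farther back than shut.
Start: joints at [-1.149, 0.615, -0.013, 1.423, 0.008, 1.103, -0.04], TCP at [0.282, 0.586, 0.304] pointing down, gripper open.
Joint ranges: [-3.12, 3.12], [-0.3, 2.06], [-1.34, 1.32], [0.26, 2.42], [-1.36, 4.5], [0.01, 1.98], [-2.84, 2.84]. Speed limits (rad/s): [2.79, 2.79, 3.14, 3.14, 3.14, 3.14, 3.14].

### API

Orientations are given as a unit quaternion [x, y, z, w].
In Python, from station import arm, snapshot, camera_info, ticket gives the robot as it stands. Calls block until the motion is done:
- arm.movep(position, orientation): joint-space move of the TCP to a pose.
- arm.line_to(position, velocity=0.15, ori=None): straight line of the TCP; ori=None keeps the orientation; velocity is the mean speed in m/s.
- arm.move_j(angles): joint-space move.
- arm.move_gripper(opening, effort=None): opening from 0.0 (shut) to 1.0 (fully open); effort is the grip in N (None keeps the last); returns when the fingers have stopped.
- arm.pause(seconds).
- arm.ik(position, orientation): joint angles nearest the present ones, or None.
- snapshot(name): name is "scene" or "top" or "wrist"; returns the picture (400x640x3 uint8, blue, green, red); there is no depth.
- camera_info(name): a dict with "fx", "fy", "cx", "cy" (pixels), "R" (3x3) and "t" (3): a world point X has camera coordinates R X + t; the wrist camera has in their place "T_tool_cam" (4x4, takes a point from camera to tool coordinates, whose origin is the TCP and whose axes are the tool frame's). Camera axes: x right, y down, z forward; pixel columns grow to the right and rows downward; lengths in m; the calibration is good to about 2 mm. A picture is of the moment at which its call begins: read the wrist's pose just before it. camera_info takes no time and is no camera call.
A pose or a line that the arm cannot do raises arm.MotionError and nothing moves.
- ticket.finish_job(): hands the job in, once; it reports no verdict.
Readings, each from a call of its own:
- arm.read_time(): time.
- arm.read_joint_positions(): joint angles.
- arm.read_dq(): joint speeds.
- arm.read_effort(): joint torques, N m.
- arm.read_tool_pos(): TCP position.
- arm.read_eef_rot(): TCP orientation.
- arm.read_ft_force(): force on the tool from outside, world axes, zero at the start.
- arm.read_wrist_torque(): the same for the moment, N m.
- arm.read_opening(): opening from 0.0 (shut) to 1.0 (fully open).
Only numpy, scipy, OpenCV 4.12 (cv2) and the standard library are available. Lean on these libraries where they do the work, as an engineer would, in place of code of your own. Each camera call takes 0.05 s, during which the arm holds its last target.

## Working session

There is one attempt and no reset: what is moved stays moved. The work goes in short steps, each a Python script; the robot and the scene stay as the last script left them, time stands still between calls to the robot, and variables do not carry over. Pictures are saved under pics/ and viewed, and the job is handed in when it is done.

```bash
mkdir -p pics; ls
python3 - <<'E'
from station import arm, snapshot, camera_info
import cv2
for n in ("scene","top","wrist"):
    cv2.imwrite(f"pics/a_{n}.png",snapshot(n)); c=camera_info(n); print(n,c)
print(arm.read_time(),arm.read_tool_pos(),arm.read_eef_rot())
E
```

```text
pics
scene {'fx': 435.7539437816036, 'fy': 435.7539437816036, 'cx': 322.9605179430566, 'cy': 199.37605328651784, 'R': array([[ 0.27194321,  0.96222451,  0.01307243],
       [ 0.57130268, -0.15049996, -0.80682279],
       [-0.77437726,  0.22687829, -0.59064888]]), 't': array([-0.16463575, -0.28009997,  1.48521363])}
top {'fx': 472.02542859318015, 'fy': 472.02542859318015, 'cx': 317.4590562444804, 'cy': 195.30190441765023, 'R': array([[ 0.00900567, -0.99957497,  0.02772686],
       [-0.99669167, -0.01121261, -0.08049844],
       [ 0.08077512, -0.02691019, -0.99636902]]), 't': array([-0.01994084,  0.59813604,  1.09175527])}
wrist {'fx': 283.6792380931724, 'fy': 283.6792380931724, 'cx': 317.01318351375534, 'cy': 196.40050598009347, 'T_tool_cam': array([[-8.30834138e-04, -3.02749236e-01,  9.53069887e-01,
        -7.04680176e-02],
       [ 9.99999419e-01,  4.03515078e-04,  9.99924086e-04,
        -4.70300969e-04],
       [-6.87304323e-04,  9.53070164e-01,  3.02748725e-01,
        -7.62554142e-02],
       [ 0.00000000e+00,  0.00000000e+00,  0.00000000e+00,
         1.00000000e+00]])}
0.15 [0.28182551 0.58522705 0.30297887] [ 0.15662508  0.68952113 -0.15803104  0.68924262]
```

View pics/a_top.png

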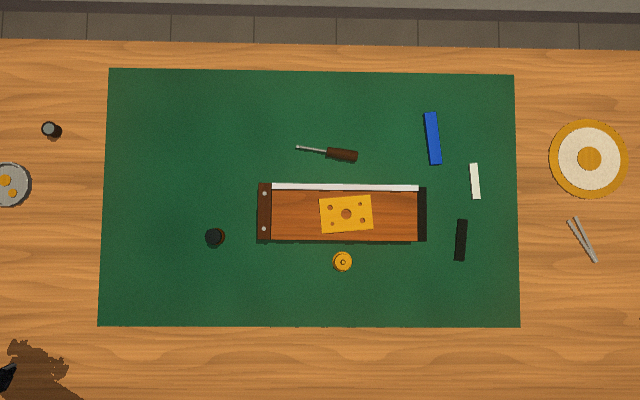

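View pics/a_scene.png

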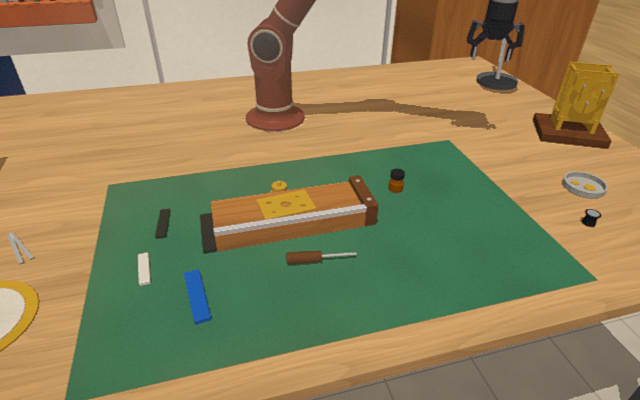

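The top view shows the ledge around (345,213), with the fence on its upper (+x) side. The dark brown stop is at its left (+y) end, (264,210). Things that could be taken for the pad: black strip at the ledge end (422,213), smaller black bar (460,240), blue (432,138), white (475,180). I choose (422,213), so the open end is −y. The plate is at (346,214). Next is a close crop to check.

Run:
```python
import cv2
a=cv2.imread("pics/a_top.png")[165:275,250:450]
cv2.imwrite("pics/crop_top.png",cv2.resize(a,None,fx=4,fy=4,interpolation=cv2.INTER_CUBIC))
a=cv2.imread("pics/a_scene.png")[165:265,190:390]
cv2.imwrite("pics/crop_scene.png",cv2.resize(a,None,fx=4,fy=4,interpolation=cv2.INTER_CUBIC))
```

```text
(no output)
```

View pics/crop_top.png

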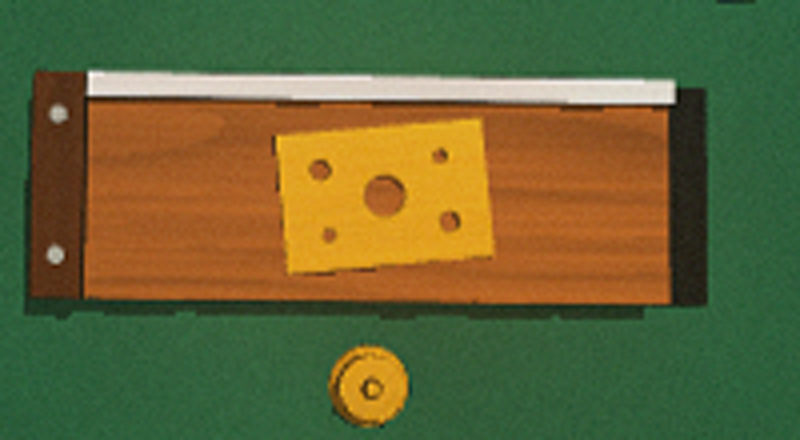

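View pics/crop_scene.png

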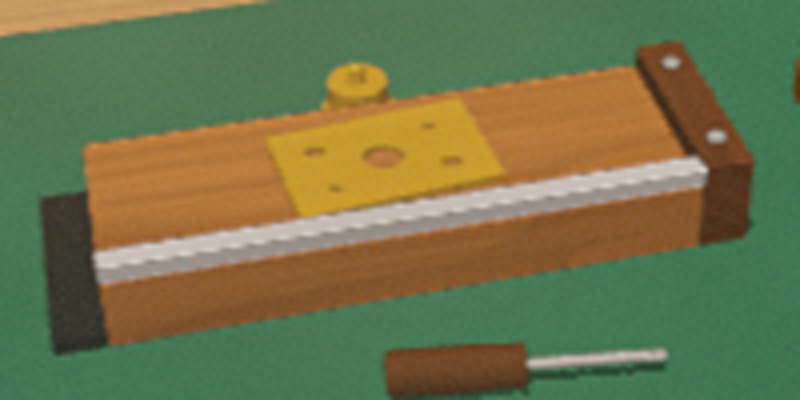

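The crop confirms it: the pad is the wide black strip against the ledge's −y end, and the brown stop with two screws is at the +y end. The plate is about 5° skewed off the fence. Next I fit the poses from the corners in both views.

```bash
cat > h.py <<'E'
from station import arm, snapshot, camera_info, ticket
import numpy as np, cv2
from scipy.optimize import least_squares
from scipy.spatial.transform import Rotation as Rot
def proj(n,X):
    c=camera_info(n); p=np.atleast_2d(X)@c['R'].T+c['t']
    return np.c_[c['fx']*p[:,0]/p[:,2]+c['cx'],c['fy']*p[:,1]/p[:,2]+c['cy']]
def body(q,P):
    P=np.asarray(P,float); c,s=np.cos(q[2]),np.sin(q[2])
    return np.c_[q[0]+c*P[:,0]-s*P[:,1],q[1]+s*P[:,0]+c*P[:,1],P[:,2]]
def fit(obs,q0):
    # obs: list of (cam, local pts Nx3, px)
    f=lambda q: np.concatenate([(proj(n,body(q,P))-px).ravel() for n,P,px in obs])
    r=least_squares(f,q0,loss='soft_l1'); return r.x,r.fun.reshape(-1,2)
E
cat > fit1.py <<'E'
from h import *
T=lambda a:(np.array(a)+.5)/4-.5+[250,165]
S=lambda a:(np.array(a)+.5)/4-.5+[190,165]
L=[('top',[[-.065,.17,.045],[-.065,-.17,.045],[.065,-.17,.057],[.051,-.17,.057],[.065,.17,.057],[.051,.17,.057]],T([[84,298],[670,304],[675,80],[676,104],[88,71],[87,97]])),
 ('scene',[[-.065,-.17,.045],[.065,-.17,.057],[.051,-.17,.057]],S([[85,146],[98,282],[95,255]]))]
Pl=[[.04,.06,.05],[.04,-.06,.05],[-.04,-.06,.05],[-.04,.06,.05]]
P=[('top',Pl,T([[276,136],[483,119],[494,257],[289,273]])),('scene',[Pl[2],Pl[3],Pl[0],Pl[1]],S([[267,139],[463,98],[507,178],[302,215]]))]
for nm,o in(('ledge',L),('plate',P)):
  for oo in (o,o[:1],o[1:]):
    q,r=fit(oo,[.55,0,0]); print(nm,q.round(4),r.round(1).tolist())
E
python3 fit1.py
```

```text
ledge [ 0.5593 -0.0757  0.001 ] [[-0.4, 0.1], [0.2, -0.3], [-0.3, -0.6], [-0.5, -0.6], [-0.9, 0.0], [-0.7, -0.4], [-1.6, -0.4], [-1.2, -3.4], [-1.0, -0.8]]
ledge [ 0.5587 -0.0766 -0.0024] [[-0.1, 0.1], [0.5, 0.3], [0.2, -0.1], [-0.0, -0.1], [-0.3, 0.1], [-0.2, -0.4]]
ledge [ 0.5667 -0.0731 -0.0118] [[0.1, 0.6], [-0.2, -2.0], [0.1, 0.5]]
plate [ 0.5554 -0.0776  0.0843] [[-0.7, -0.7], [-0.8, -0.2], [-0.7, -0.2], [-1.3, -0.3], [-0.8, -0.8], [-1.2, -0.3], [-1.0, -1.5], [-1.0, 0.4]]
plate [ 0.5545 -0.0795  0.0903] [[0.1, -0.2], [-0.1, -0.0], [0.3, -0.0], [-0.3, 0.2]]
plate [ 0.5581 -0.0758  0.074 ] [[0.3, -0.4], [0.0, 0.3], [-0.0, -0.7], [-0.2, 0.9]]
```

View pics/a_wrist.png

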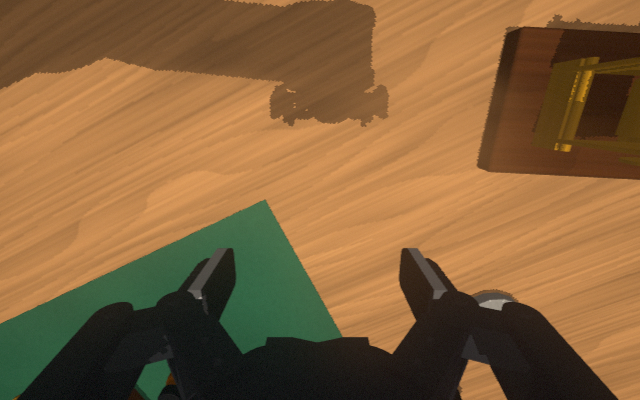

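```bash
cat >> h.py <<'E'
LEDGE=np.array([.5588,-.0764,-.001])
QA=Rot.from_matrix(np.array([[0,0,1],[0,1,0],[-1,0,0]],float)).as_quat()   # jaws along y, tool z = +x
QB=Rot.from_matrix(np.array([[0,1,0],[0,0,-1],[-1,0,0]],float)).as_quat()  # jaws along x, tool z = -y
def wpix(X,pos,quat):
    c=camera_info('wrist');M=np.eye(4);M[:3,:3]=Rot.from_quat(quat).as_matrix();M[:3,3]=pos
    Ti=np.linalg.inv(M@c['T_tool_cam']); p=np.atleast_2d(X)@Ti[:3,:3].T+Ti[:3,3]
    return np.c_[c['fx']*p[:,0]/p[:,2]+c['cx'],c['fy']*p[:,1]/p[:,2]+c['cy']]
E
python3 - <<'E'
from h import *
for p,q in (([.494,-.08,.25],QA),([.494,-.08,.112],QA),([.535,-.08,.112],QA),([.57,.03,.2],QB),([.57,0,.112],QB),([.57,-.16,.112],QB),([.53,-.22,.112],QA)):
    print(p,arm.ik(p,q))
arm.move_gripper(.45,20)
arm.movep([.494,-.08,.25],QA)
p,q=arm.read_tool_pos(),arm.read_eef_rot(); np.savez('w1.npz',p=p,q=q)
cv2.imwrite('pics/w1.png',snapshot('wrist')); print(p,q,arm.read_opening(),arm.read_time(),arm.read_ft_force())
E
```

```text
[0.494, -0.08, 0.25] [ 0.06902316  0.45320406  0.06840887  1.91967967 -0.04300276  0.7700923
  1.73221939]
[0.494, -0.08, 0.112] [ 0.19426504  0.68076411 -0.11620506  2.03222975  0.17304416  0.43765455
  1.51758358]
[0.535, -0.08, 0.112] [ 0.18556092  0.71719021 -0.1199389   1.9198797   0.1607505   0.51362689
  1.52547793]
[0.57, 0.03, 0.2] [-0.2917547   0.63205831  0.31840298  1.78489025 -0.26965521  0.76740114
  0.16452661]
[0.57, 0, 0.112] [-0.19397571  0.75714858  0.24909268  1.84476985 -0.31502993  0.57816271
  0.25526756]
[0.57, -0.16, 0.112] [ 0.10415142  0.77625567  0.21661857  1.77981836 -0.26447218  0.61389843
  0.47776382]
[0.53, -0.22, 0.112] [ 0.41714377  0.74836904 -0.09843581  1.82642641  0.12371644  0.57270523
  1.81156669]
[ 0.49438377 -0.07898786  0.25003517] [-4.47203187e-04  7.06962572e-01  8.32041562e-04  7.07250330e-01] 0.4521569308021307 3.2083 [ 0.30663094  0.57063823 -0.11757004]
```

View pics/w1.png

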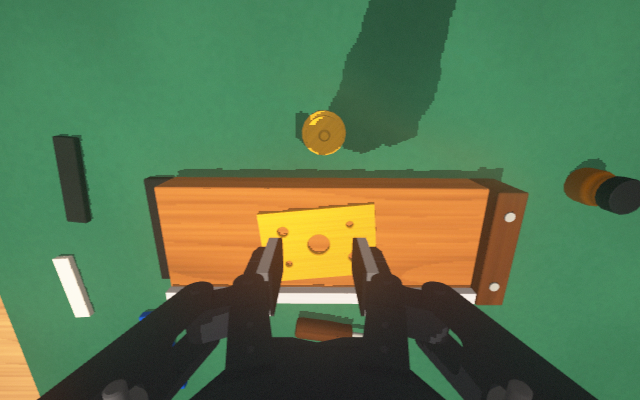

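The wrist view shows the plate with near corners at about (258,213) and (375,204), the ledge's near edge at row ~187, and the barrel at (324,132). I'll check these pixels against the fitted poses.

Run:
```python
from h import *
d=np.load('w1.npz');im=cv2.imread('pics/w1.png')
PL=[.5552,-.0785,.087]
l=body(LEDGE,[[-.065,.17,.045],[-.065,-.17,.045],[.051,-.17,.045],[.051,-.17,.057],[.051,.17,.057]])
p=body(PL,[[.04,.06,.05],[.04,-.06,.05],[-.04,-.06,.05],[-.04,.06,.05]])
a=wpix(l,d['p'],d['q']);b=wpix(p,d['p'],d['q']);print(a.round(1),b.round(1))
o=cv2.resize(im[160:320,140:540],None,fx=2,fy=2,interpolation=cv2.INTER_CUBIC)
for u in np.r_[a,b]: cv2.drawMarker(o,tuple(int(v) for v in ((u-[140,160])*2+.5)),(255,0,255),cv2.MARKER_CROSS,10,1)
cv2.imwrite('pics/w1o.png',o)
```

```text
[[488.9 185.8]
 [151.1 184.8]
 [169.  283.9]
 [163.5 290.5]
 [475.4 291.2]] [[375.7 271.4]
 [266.7 279.5]
 [255.9 211.9]
 [373.9 202.4]]
```

View pics/w1o.png

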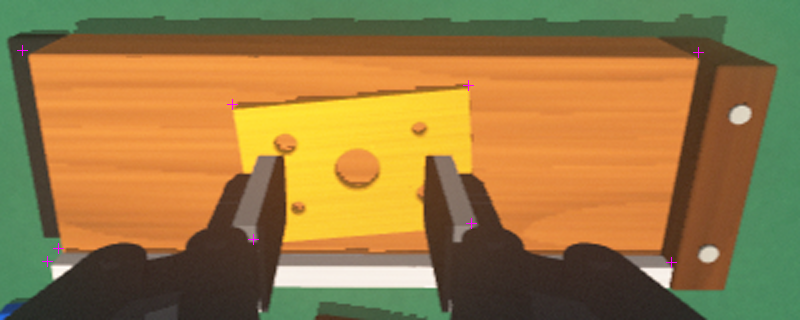

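```bash
cat > s2.py <<'E'
from h import *
arm.line_to([.493,-.079,.135],.15,QA)
f0=np.array(arm.read_ft_force())
arm.line_to([.493,-.079,.124],.1)
z=.124
while z>.104:
    z-=.001; arm.line_to([.493,-.079,z],.03)
    f=np.array(arm.read_ft_force())-f0; print(round(z,4),np.round(arm.read_tool_pos(),4),f.round(1))
    if f[2]>2.5: break
arm.line_to([.493,-.079,z+.003],.05)
print(arm.read_time(),arm.read_tool_pos())
cv2.imwrite('pics/s2.png',snapshot('wrist'))
E
python3 s2.py
```

```text
0.123 [ 0.4932 -0.079   0.1234] [ 0.7 -0.7 -0.4]
0.122 [ 0.493 -0.079  0.122] [ 0.2 -0.7 -0.6]
0.121 [ 0.493  -0.079   0.1209] [-0.  -0.3 -0. ]
0.12 [ 0.493  -0.079   0.1199] [-0.3  0.4 -0.8]
0.119 [ 0.4929 -0.079   0.1189] [-1.  -0.  -1.6]
0.118 [ 0.493  -0.079   0.1179] [-0.3 -0.5 -1.2]
0.117 [ 0.493  -0.079   0.1169] [ 0.1 -0.  -0.8]
0.116 [ 0.4931 -0.079   0.1164] [ 0.  -0.5  3.1]
6.6333 [ 0.49308679 -0.07901649  0.11904157]
```

View pics/s2.png

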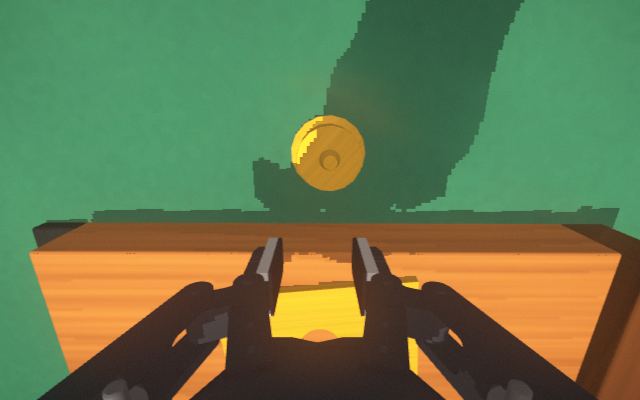

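Run:
```python
from h import *
c=np.linalg.inv(camera_info('wrist')['T_tool_cam']);k=camera_info('wrist')
for X in (.0665,.0715):
  for y in (-.019,.019):
   for z in (-.011,.011):
    p=c@[X,y,z,1]; print(X,y,z,(k['fx']*p[0]/p[2]+k['cx']).round(1),(k['fy']*p[1]/p[2]+k['cy']).round(1))
im=cv2.imread('pics/s2.png')[205:335,210:450]; im=cv2.resize(im,None,fx=3.3,fy=3.3,interpolation=cv2.INTER_CUBIC); cv2.imwrite('pics/s2c.png',im)
PL=[.5552,-.0785,.087]
print(wpix(body(PL,[[-.04,-.06,.05],[-.04,.06,.05]]),arm.read_tool_pos(),arm.read_eef_rot()))
print(wpix(body(LEDGE,[[-.065,-.17,.045],[-.065,.17,.045]]),arm.read_tool_pos(),arm.read_eef_rot()))
```

```text
0.0665 -0.019 -0.011 282.6 235.9
0.0665 -0.019 0.011 284.1 272.1
0.0665 0.019 -0.011 354.3 236.0
0.0665 0.019 0.011 352.7 272.2
0.0715 -0.019 -0.011 283.7 232.0
0.0715 -0.019 0.011 285.0 267.3
0.0715 0.019 -0.011 353.2 232.0
0.0715 0.019 0.011 351.6 267.3
[[210.02691737 294.68939298]
 [418.26945998 279.20285203]]
[[ 23.35751982 248.78109989]
 [622.20890318 249.56469964]]
```

View pics/s2c.png

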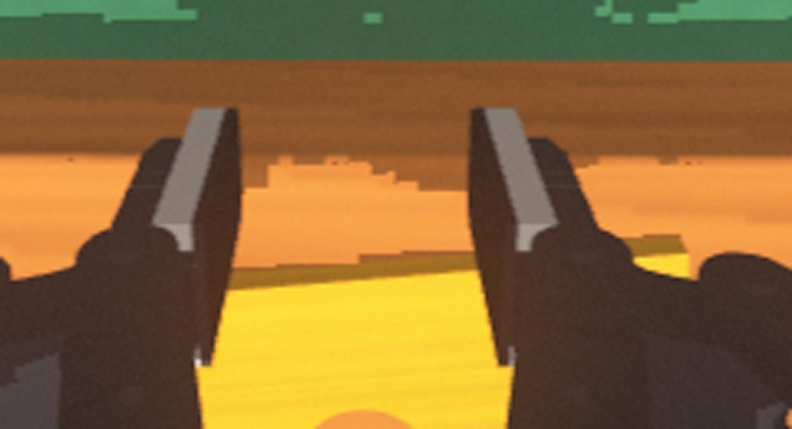

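Run:
```python
from h import *
for z in (.1175,.1168,.1162,.1155):
    arm.line_to([.493,-.079,z],.03); arm.pause(.1)
    f=np.mean([arm.read_ft_force() for _ in range(5)],0); print(z,np.round(arm.read_tool_pos(),4),f.round(1),np.round(arm.read_wrist_torque(),2))
arm.line_to([.493,-.079,.1175],.03)
cv2.imwrite('pics/s3.png',snapshot('scene')[150:260,190:390]); cv2.imwrite('pics/s3.png',cv2.resize(cv2.imread('pics/s3.png'),None,fx=4,fy=4,interpolation=2))
print(arm.read_time())
```

```text
0.1175 [ 0.4929 -0.079   0.1174] [0.  0.8 0.8] [-0.01 -0.02  0.05]
0.1168 [ 0.493  -0.079   0.1168] [-0.  -0.9  0.2] [-0.02  0.03  0.02]
0.1162 [ 0.4931 -0.079   0.1164] [ 0.5 -0.4  4. ] [-0.01  0.09 -0.02]
0.1155 [ 0.4931 -0.079   0.1163] [-1.7 -0.5  7.9] [0.05 0.36 0.01]
8.3833
```

View pics/s3.png

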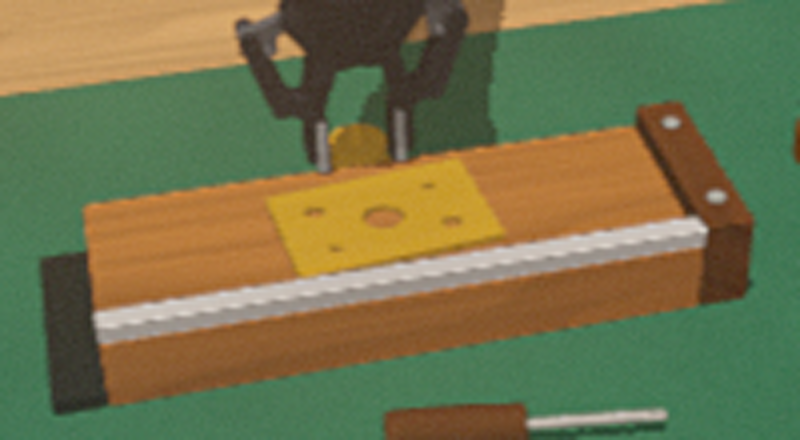

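Contact is firm at TCP z≈0.1164, and the tips sit on the ledge's front edge, about 9 mm short of the plate. I'll push toward the fence with 1.1 mm under the tips and watch the force.

```bash
cat >> h.py <<'E'
def push(start,d,n,step,axis,lim,v=.04):
    f0=np.mean([arm.read_ft_force() for _ in range(5)],0); p=np.array(start,float); d=np.array(d,float)
    for i in range(n):
        p=p+d*step; arm.line_to(p.tolist(),v)
        f=np.mean([arm.read_ft_force() for _ in range(3)],0)-f0
        print(p.round(4)[:2],np.round(arm.read_tool_pos(),4),f.round(1),flush=True)
        if -f@d>lim: break
    return p
E
python3 - <<'E'
from h import *
arm.line_to([.503,-.079,.1175],.05)
p=push([.503,-.079,.1175],[1,0,0],24,.001,0,10)
print(arm.read_time())
cv2.imwrite('pics/s4.png',snapshot('top')[165:275,250:450]); cv2.imwrite('pics/s4.png',cv2.resize(cv2.imread('pics/s4.png'),None,fx=4,fy=4,interpolation=2))
E
```

```text
[ 0.504 -0.079] [ 0.5041 -0.079   0.1175] [ 0.5 -1.  -0.2]
[ 0.505 -0.079] [ 0.5046 -0.079   0.1174] [-0.9 -0.2  1. ]
[ 0.506 -0.079] [ 0.5049 -0.079   0.1173] [-3.4 -1.3  2.6]
[ 0.507 -0.079] [ 0.5066 -0.0787  0.1174] [-3.6  0.1  1.5]
[ 0.508 -0.079] [ 0.5085 -0.0787  0.1174] [-2.2  1.2  0.5]
[ 0.509 -0.079] [ 0.5095 -0.0788  0.1175] [-1.8  0.6 -0.2]
[ 0.51  -0.079] [ 0.5103 -0.079   0.1175] [-2.9  0.2 -0.7]
[ 0.511 -0.079] [ 0.5111 -0.0791  0.1175] [-2.1  0.5  0. ]
[ 0.512 -0.079] [ 0.5121 -0.0791  0.1175] [-3.4  1.  -0.6]
[ 0.513 -0.079] [ 0.5131 -0.0791  0.1175] [-2.3 -0.  -0.1]
[ 0.514 -0.079] [ 0.5142 -0.079   0.1175] [-2.9  1.2  0.4]
[ 0.515 -0.079] [ 0.5152 -0.079   0.1175] [-2.5  0.3 -0.6]
[ 0.516 -0.079] [ 0.5162 -0.079   0.1175] [-3.5 -0.2  0.3]
[ 0.517 -0.079] [ 0.5172 -0.079   0.1175] [-2.4  0.7 -0.1]
[ 0.518 -0.079] [ 0.5182 -0.079   0.1175] [-2.   1.2 -0.3]
[ 0.519 -0.079] [ 0.519  -0.079   0.1175] [-3.5 -0.  -0.4]
[ 0.52  -0.079] [ 0.5198 -0.0791  0.1175] [-3.4 -0.3  0.5]
[ 0.521 -0.079] [ 0.52   -0.0791  0.1174] [-5.5 -0.2  1.9]
[ 0.522 -0.079] [ 0.5202 -0.0791  0.1174] [-5.3 -0.4  3.2]
[ 0.523 -0.079] [ 0.5204 -0.0791  0.1173] [-7.5  0.2  4.8]
[ 0.524 -0.079] [ 0.5206 -0.0791  0.1173] [-9.   0.2  6.8]
[ 0.525 -0.079] [ 0.5207 -0.0791  0.1172] [-10.5   0.5   8.1]
14.2333
```

View pics/s4.png

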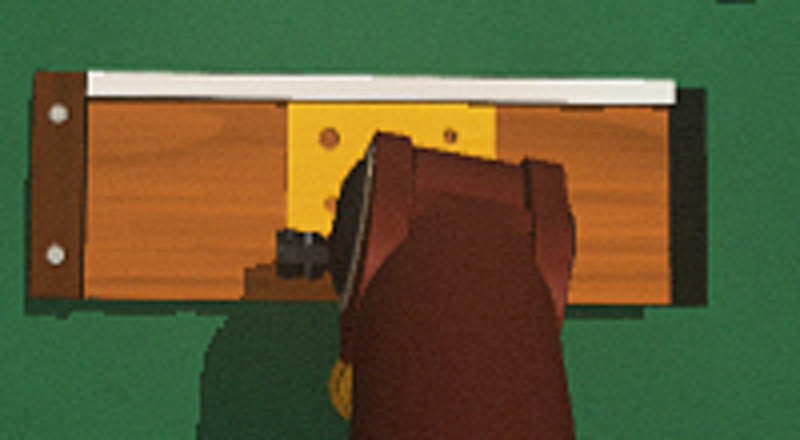

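The top view shows the plate flush: its right edge is at crop x≈496 and the ledge end at 670, so the end is about 101 mm away and needs about 141 mm of travel. Next I back off, rotate and push along −y.

Run:
```python
from h import *
arm.line_to([.505,-.079,.1175],.1)
arm.line_to([.505,-.079,.17],.2)
arm.movep([.567,.010,.17],QB)
arm.line_to([.567,.010,.1175],.12)
print(arm.read_time(),arm.read_tool_pos(),arm.read_ft_force())
p=push([.567,.010,.1175],[0,-1,0],10,.004,1,8,.05)
print(arm.read_time())
cv2.imwrite('pics/s5.png',snapshot('wrist'))
cv2.imwrite('pics/s5t.png',snapshot('top')[165:275,250:450]); cv2.imwrite('pics/s5t.png',cv2.resize(cv2.imread('pics/s5t.png'),None,fx=4,fy=4,interpolation=2))
```

```text
16.8333 [0.56687565 0.00935705 0.11725689] [ 0.24292696 -0.75657085  0.63861622]
[0.567 0.006] [0.5671 0.0053 0.1176] [-0.8  1.1 -0.7]
[0.567 0.002] [0.567  0.0015 0.1176] [-0.6  0.8 -0.1]
[ 0.567 -0.002] [ 0.567  -0.0025  0.1175] [ 0.3  0.8 -1.2]
[ 0.567 -0.006] [ 0.567  -0.0065  0.1176] [ 0.2  0.8 -0.6]
[ 0.567 -0.01 ] [ 0.567  -0.0103  0.1175] [-0.2  1.2 -0.6]
[ 0.567 -0.014] [ 0.5669 -0.0138  0.1174] [ 0.3  1.7 -1.2]
[ 0.567 -0.018] [ 0.5669 -0.0183  0.1174] [-0.3  2.  -0.7]
[ 0.567 -0.022] [ 0.5669 -0.0227  0.1175] [-1.2  2.5 -0.4]
[ 0.567 -0.026] [ 0.567  -0.0268  0.1175] [-0.3  2.4 -1.7]
[ 0.567 -0.03 ] [ 0.567  -0.0307  0.1175] [-0.2  2.2 -0.6]
19.3333
```

View pics/s5.png

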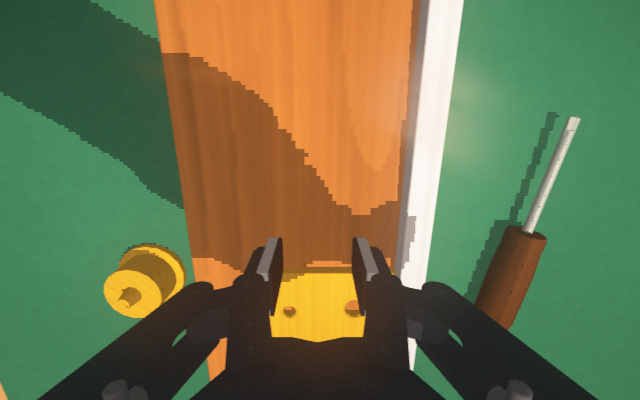

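View pics/s5t.png

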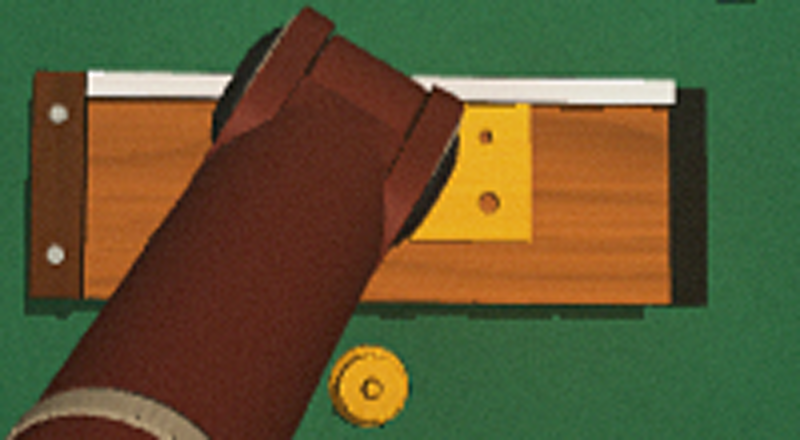

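The plate stays flush while sliding; its leading edge is at crop x≈532, about 80 mm from the end. I continue most of the way, then measure.

Run:
```python
from h import *
arm.line_to([.567,-.143,.1175],.05)
print(arm.read_time(),arm.read_tool_pos(),arm.read_ft_force())
for n in ('top','scene'): cv2.imwrite(f'pics/s6_{n}.png',snapshot(n))
a=cv2.imread('pics/s6_top.png')[165:275,250:450]; cv2.imwrite('pics/s6t.png',cv2.resize(a,None,fx=4,fy=4,interpolation=2))
a=cv2.imread('pics/s6_scene.png')[165:265,190:390]; cv2.imwrite('pics/s6s.png',cv2.resize(a,None,fx=4,fy=4,interpolation=2))
```

```text
21.8417 [ 0.56693894 -0.14269641  0.11747359] [-1.21136863  2.97241208  1.49352342]
```

View pics/s6t.png

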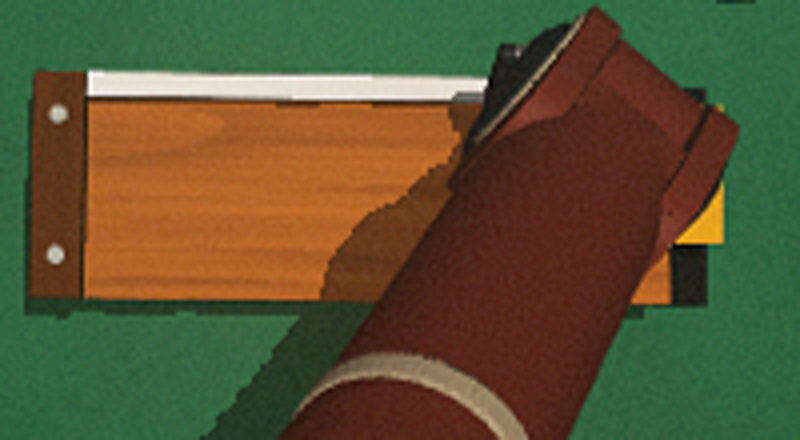

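View pics/s6s.png

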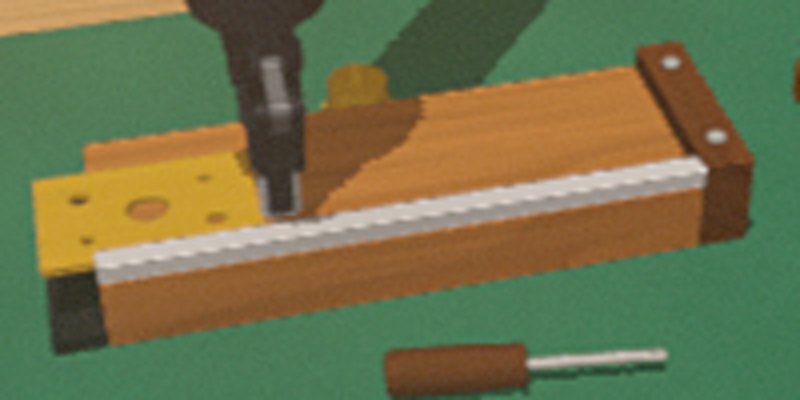

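```bash
cat > ov.py <<'E'
from h import *
def back(n,px,z):
    c=camera_info(n); d=c['R'].T@np.array([(px[0]-c['cx'])/c['fx'],(px[1]-c['cy'])/c['fy'],1]); o=-c['R'].T@c['t']
    return o+d*(z-o[2])/d[2]
T=lambda a:(np.array(a)+.5)/4-.5+[250,165]
S=lambda a:(np.array(a)+.5)/4-.5+[190,165]
E
python3 - <<'E'
from ov import *
print('top edge',back('top',T([724,243]),.05),'end',back('top',T([670,304]),.045),back('top',T([676,104]),.057))
print('scene edge',back('scene',S([33,181]),.05),back('scene',S([43,270]),.05),'end',back('scene',S([85,146]),.045),back('scene',S([95,255]),.057),back('scene',S([105,345]),0.0))
E
```

```text
top edge [ 0.52937456 -0.27573443  0.05      ] end [ 0.49390946 -0.24521839  0.045     ] [ 0.60913762 -0.24676447  0.057     ]
scene edge [ 0.53049762 -0.27276005  0.05      ] [ 0.61057073 -0.27148535  0.05      ] end [ 0.49715342 -0.24232872  0.045     ] [ 0.61381875 -0.24383621  0.057     ] [ 0.62142416 -0.2466516   0.        ]
```

Both views agree on about 29.5 mm of overhang, so I push another 10.5 mm, then retreat and look.

Run:
```python
from h import *
arm.line_to([.567,-.1533,.1175],.03); arm.pause(.1)
print(arm.read_time(),arm.read_tool_pos(),arm.read_ft_force())
arm.line_to([.567,-.135,.1175],.1)
arm.line_to([.567,-.135,.17],.2)
arm.movep([.45,.10,.22],QA)
print(arm.read_time(),arm.read_tool_pos())
for n in ('top','scene'): cv2.imwrite(f'pics/s7_{n}.png',snapshot(n))
a=cv2.imread('pics/s7_top.png')[165:275,250:450]; cv2.imwrite('pics/s7t.png',cv2.resize(a,None,fx=4,fy=4,interpolation=2))
a=cv2.imread('pics/s7_scene.png')[165:265,190:390]; cv2.imwrite('pics/s7s.png',cv2.resize(a,None,fx=4,fy=4,interpolation=2))
```

```text
22.5333 [ 0.56713631 -0.15471399  0.11764494] [-1.33985546 -0.24978706 -0.02463012]
24.3167 [0.4505596  0.09883256 0.21956587]
```

View pics/s7t.png

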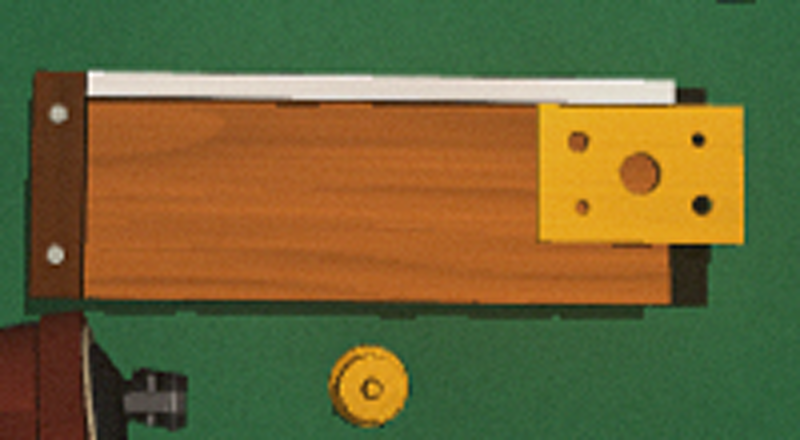

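View pics/s7s.png

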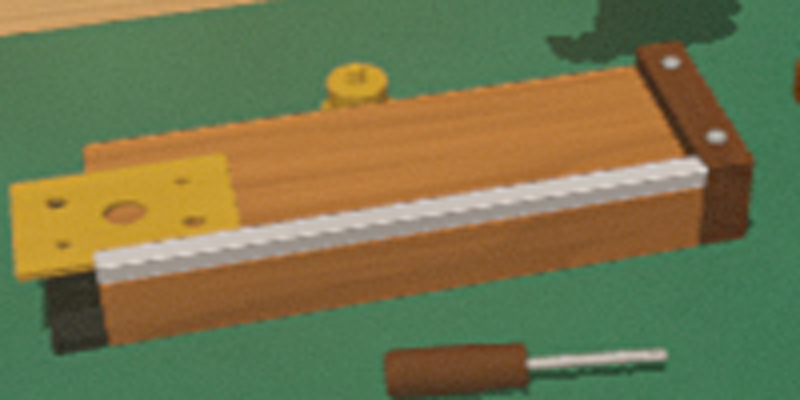

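Run:
```python
from ov import *
Pl=np.array([[.04,.06,.05],[.04,-.06,.05],[-.04,-.06,.05],[-.04,.06,.05]])
qt,r=fit([('top',Pl,T([[539,104.5],[743,106],[744,243],[539,242]]))],[.57,-.22,0]);print('top',qt.round(4),r.round(2).tolist())
qs,r=fit([('scene',Pl[[2,3]],S([[10,184],[227,154]]))],[.57,-.22,0]);print('scene',qs.round(4),r.round(2).tolist())
print('overhang top',-(qt[1]-.06)-.246,'scene',-(qs[1]-.06)-.2431, 'direct',back('scene',S([10,184]),.05),back('top',T([744,175]),.05))
# subpixel from mask
im=cv2.imread('pics/s7_top.png'); h=cv2.cvtColor(cv2.resize(im[165:275,250:450],None,fx=4,fy=4,interpolation=2),cv2.COLOR_BGR2HSV)
m=cv2.inRange(h,(18,150,130),(35,255,255)); c=max(cv2.findContours(m,0,2)[0],key=cv2.contourArea); R=cv2.minAreaRect(c);print(R,cv2.boxPoints(R).round(1).tolist())
for y in (140,190,230):
  xs=np.where(m[y]>0)[0]; print(y,xs.min(),xs.max())
for x in (560,620,680,730):
  ys=np.where(m[:300,x]>0)[0]; print(x,ys.min(),ys.max())
```

```text
top [ 0.569  -0.228   0.0022] [[-0.26, -0.14], [0.07, -0.03], [0.28, 0.15], [-0.1, 0.02]]
scene [ 0.5715 -0.2256 -0.0227] [[0.32, -0.01], [-0.33, 0.06]]
overhang top 0.041958155210779946 scene 0.04245986888691791 direct [ 0.53003467 -0.28533141  0.05      ] [ 0.56887612 -0.28783251  0.05      ]
((640.0, 174.0), (140.0, 206.0), 90.0) [[537.0, 104.0], [743.0, 104.0], [743.0, 244.0], [537.0, 244.0]]
140 537 743
190 537 743
230 537 743
560 105 241
620 105 243
680 105 243
730 106 243
```

The plate is flat and square, with about 42 mm of overhang in both views. A gentle second nudge toward the fence will confirm or close any remaining gap.

Run:
```python
from h import *
arm.movep([.503,-.215,.17],QA)
arm.line_to([.503,-.215,.1175],.15)
arm.line_to([.515,-.215,.1175],.08)
p=push([.515,-.215,.1175],[1,0,0],14,.001,0,7)
arm.line_to([.503,-.215,.1175],.1)
arm.line_to([.503,-.215,.17],.2)
arm.movep([.45,.10,.22],QA)
print(arm.read_time(),arm.read_tool_pos())
for n in ('top','scene'): cv2.imwrite(f'pics/s8_{n}.png',snapshot(n))
a=cv2.imread('pics/s8_top.png')[165:275,250:450]; cv2.imwrite('pics/s8t.png',cv2.resize(a,None,fx=4,fy=4,interpolation=2))
a=cv2.imread('pics/s8_scene.png')[165:265,190:390]; cv2.imwrite('pics/s8s.png',cv2.resize(a,None,fx=4,fy=4,interpolation=2))
```

```text
[ 0.516 -0.215] [ 0.5157 -0.215   0.1175] [-0.3 -1.2  0.1]
[ 0.517 -0.215] [ 0.517  -0.215   0.1175] [-0.1 -1.  -0.1]
[ 0.518 -0.215] [ 0.5181 -0.215   0.1175] [-1.5 -1.5 -1. ]
[ 0.519 -0.215] [ 0.5191 -0.215   0.1175] [-1.2 -0.3 -0.7]
[ 0.52  -0.215] [ 0.5195 -0.215   0.1174] [-2.2 -0.6  1. ]
[ 0.521 -0.215] [ 0.5197 -0.215   0.1173] [-4.6 -0.9  2.4]
[ 0.522 -0.215] [ 0.5199 -0.2151  0.1173] [-6.5 -0.7  4. ]
[ 0.523 -0.215] [ 0.5201 -0.2151  0.1172] [-7.1  0.1  5.6]
30.4333 [0.45048317 0.09869363 0.21968935]
```

View pics/s8t.png

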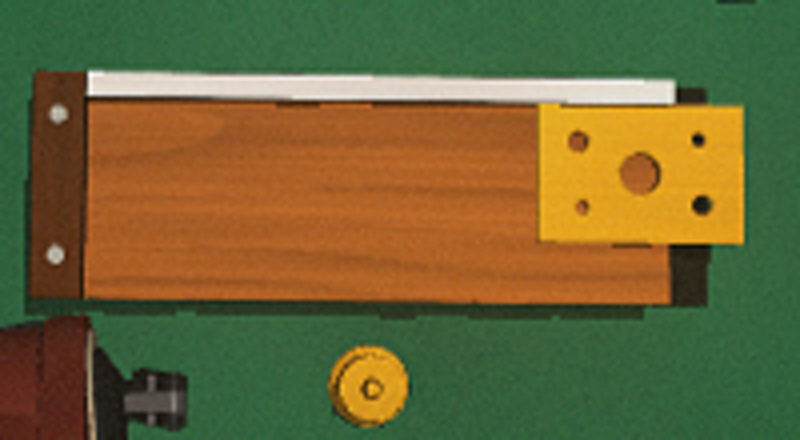

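View pics/s8s.png

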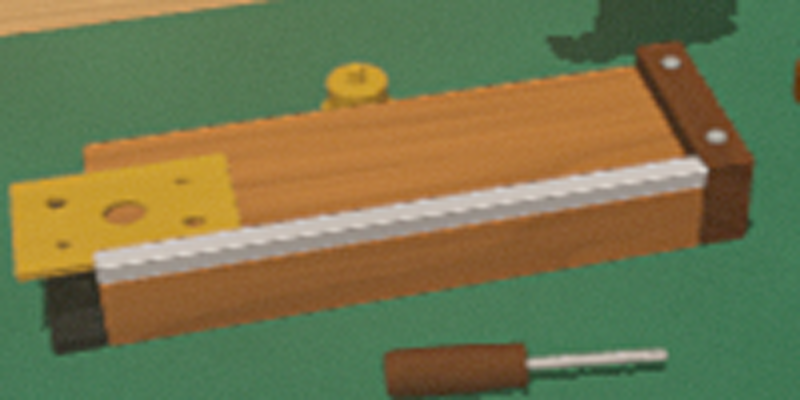

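View pics/s8_scene.png

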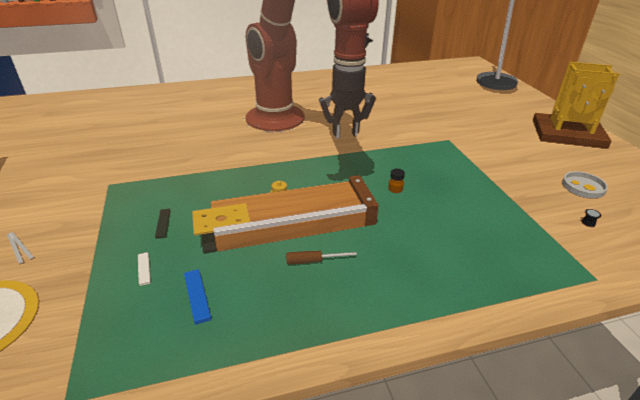

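The plate is flush at the same TCP x≈0.520 as when it first met the fence, and nothing else has moved. I'm handing in.

Run:
```python
from station import ticket,arm
print(arm.read_time()); print(ticket.finish_job())
```

```text
30.5333
the job is handed in; nothing more can be done
None
```

The brass plate now lies flat and flush along the fence, with about 41–42 mm sticking out past the padded −y end, against the 40 mm asked. I pushed it only with the fingertips: first onto the fence, then along it, then a light second nudge to seat it. The job was handed in at 30.5 s.

**Flushness:** the second nudge met firm resistance at the same position as the first fence contact, within 1 mm. The top view puts the plate within about 0.005 rad of the ledge.

**Overhang:** after the long push, the fits gave about 42.0 mm (top camera) and 42.5 mm (scene camera). Fingertip contact suggests about 41.4 mm. I left the extra 1.5–2 mm alone because it is about the size of the calibration error.

**Other checks:** the barrel and screwdriver look unmoved in the last pictures, and so does the jar. The highest push force I read was about 11 N.

**Disagreements:**
- The cameras differed by 2–4 mm on where the ledge lies, so I measured the overhang relative to the ledge's end in each view.
- A yaw fit from only two corners in the scene camera (−0.023 rad) disagreed with the top view. I gave it no weight.

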